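# Prop up the wide optics screen

### The job

Two wooden optics screens stand on the bench, each with a dark wooden prop leg hinged to its back and nearly folded. Push the prop leg of the wide screen outward until it stops square to the board, and leave it there. Leave the narrow screen's leg as it is and do not disturb the amber jar.

Things in the scene. Friction and masses are not known exactly. Their poses are not given: they have to be found in the camera images.
- wide_screen: Wider of two upright boards, 210 x 16 x 150 mm high, round white window; fixed, iron foot strip 12 mm high on its +x side. Origin on the bench, mid-thickness, level with the leg hinge. x normal to the board (back with leg faces -x); board spans y -95 to +115 mm; z up. Vertical hinge axis at x -16 mm, y 0. (Narrow screen: alike but 110 mm wide, y -95 to +15, dark slit.)
- wide_leg (a joint): Leg angle, rad. Dark gate 165 mm long from hinge axis, 12 thick, 4 to 145 mm above bench, top rail 105-145. At 0 it lies along the board towards the screen's -y, end 70 mm past the board; growing, it swings away from the back, clockwise from above, to the stop at 1.571, along the screen's -x. Starts 0.15-0.5. Stiff: about 1 N at the end moves it, stays where left.
- narrow_tip (a point): Top of the free end of the narrow screen's prop leg (same leg, same hinge), 145 mm above the bench. This leg is to stay as it is.
- jar: Squat closed amber glass jar, 72 mm in diameter, 75 mm high, standing loose on the bench. Origin at the centre of its underside, z up.
Not all that is in view belongs to the job. Of the things that look like the jar, the smallest one is meant.

How it is judged (in metres and radians):
At the end, for the whole second after the job is handed in: The wide screen's leg is swung out to its stop (within 10 degrees) and at rest; the tip of the narrow screen's leg and the jar are within 30 mm of where they began, and the jar stands upright (value of joint wide_leg above 1.4 rad and velocity of joint wide_leg below 0.05 rad/s and distance of each of narrow_tip, jar from where it was at the start of the episode below 0.03 m and angle between jar's own z axis and vertical below 0.2 rad); the robot touches nothing.
It fails at once if the narrow screen's leg is moved by more than 30 mm (distance of narrow_tip from where it was at the start of the episode above 0.03 m).
It fails at once if the amber jar is shifted by more than 30 mm (distance of jar from where it was at the start of the episode above 0.03 m).
It fails at once if the amber jar is tipped (angle between jar's own z axis and vertical above 0.35 rad).
It also fails if it takes over 35 s, if anything falls off the work surface, if the arm or the gripper's body presses on something with over 40 N, if the wrist force passes 120 N, or if a joint passes its speed limit or range.

### The arm

A 7-joint arm with a two-finger parallel gripper is mounted at the origin on the work surface. World frame = base frame: x ahead of the robot, y to its left, z up, the work surface at z = 0. Lengths are in mm, angles in rad, forces in N, time in s.
With the tool pointing down it reaches from about 350 to 775 mm from the base axis. Payload 3.1 kg.
Tool frame: the origin (TCP) lies at the very end of the fingers, on their centre line; the grasp point (between the pads) lies arm.grip_depth behind it (arm.grip_depth is the distance from the TCP to the grasp point, in mm); z points along the fingers, y is the direction in which the jaws open and shut (so a half turn about z gives the same grasp; the last joint's range is limited). The gripper opens to 85 mm and grips with 20 to 120 N. Pads are 22 mm wide; open, the fingers measure 114 mm over their backs; the gripper's body (76 mm by 85 mm) begins 54 mm behind the grasp point. The pads swing forward as they close: fully open they stand 13 mm farther back than shut.
Start: joints at [1.275, 0.311, 0.014, 1.512, -0.004, 1.319, -0.027], TCP at [138.129, -532.389, 231.304] pointing down, gripper open.
Joint ranges: [-2.7, 2.7], [-0.3, 1.91], [-1.27, 1.3], [0.12, 2.57], [-1.44, 4.58], [0.2, 2.03], [-3.05, 3.05]. Speed limits (rad/s): [2.79, 2.79, 3.14, 3.14, 3.14, 3.14, 3.14].

### API

Orientations are given as a unit quaternion [w, x, y, z].
In Python, from rig import telemetry, optics, order, arm gives the robot as it stands.
- The arm moves only by the tool jog_arm, never from a script. Its argument "rows" is a list of rows, each a list of 5 numbers: the shift along the tool's x, y, z in mm, then the turn about the tool's z in rad, then the opening, from -1 (shut) to 1 (fully open), so that 0 is half open. In form: [[dx, dy, dz, twist, fingers], ...]. A call has 1 to 8 rows; each row is the pose to reach, as a shift and turn from the pose measured when the call began, along the tool's axes at that moment; what a row does not reach only later rows make up. A row lasts 1/12 s, in which the tool goes at most 41.7 mm and 7.16 degrees, less where a joint would pass 70% of its speed; a pose out of reach is approached as far as the arm can. A call with a gripper value outside its range is refused whole. The fingers move at their own pace and stop on an object; "grip_force" is the grip in N (left out, the last holds). Time passes only in rows, so rows that repeat a pose let the fingers close. It gives the time, the measured TCP pose, the force and the opening at its end, in the units of the state.
- telemetry.observe(): the state, without advancing time (a new reading comes with each control period).
- optics.grab_frame(name): name is "scene" or "top" or "wrist"; returns (picture, depth): 480x640x3 uint8, red, green, blue; 480x640 float32, mm along the optical axis (not along the pixel's ray), 0 where there is no reading.
- optics.camera_info(name): a dict with "vfov" (degrees; the focal length in pixels is half the picture's height over the tangent of half this angle, whatever the lens; pixels are square), "cx", "cy" (the principal point, pixels), "world_from_camera" (4x4, takes a point from camera to world coordinates); the wrist camera has in their place "T_tool_cam" (4x4, takes a point from camera to tool coordinates, whose origin is the TCP and whose axes are the flange's). Camera axes: x right, y down, z forward; pixel columns grow to the right and rows downward; lengths in mm; the calibration is good to about 2 mm. A picture is of the moment at which its call begins: read the wrist's pose just before it. camera_info takes no time and is no camera call.
- order.hand_in(): hands the job in, once; it reports no verdict.
The state is a dict: "time_s": time; "joints": joint angles; "joint_vel": joint speeds; "joint_efforts": joint torques, N m; "position": TCP position; "tcp_rot": TCP orientation; "force": force on the tool from outside, world axes, zero at the start; "wrist_torque": the same for the moment, N m; "grip_width": finger opening in mm.
Only numpy, scipy, OpenCV 4.12 (cv2) and the standard library are available. Lean on these libraries where they do the work, as an engineer would, in place of code of your own. Each camera call takes 0.05 s, during which the arm holds its last target.

## Working session

There is one attempt and no reset: what is moved stays moved. The work goes in short steps, Python scripts to look and compute and a tool call to move; the robot and the scene stay as the last step left them, time stands still between calls to the robot, and variables do not carry over. Pictures are saved under pics/ and viewed, and the job is handed in when it is done.

Besides the shell and the picture viewer there is one more tool, called after "Emit:" by a JSON object that holds its "method" and its "body", one argument or row to a line. jog_arm: Moves the arm, as the interface text tells. Its arguments: {"type":"object","properties":{"rows":{"type":"array","items":{"type":"array","items":{"type":"number"}}},"grip_force":{"type":"number"}},"required":["rows"]}

```bash
ls; mkdir -p pics; python3 - <<'E'
from rig import telemetry, optics, order, arm
import cv2,numpy as np
s=telemetry.observe(); print(s); print(arm.grip_depth)
for n in ("scene","top"):
    p,d=optics.grab_frame(n); cv2.imwrite(f"pics/{n}0.png",p[:,:,::-1]); np.save(f"pics/{n}0_d.npy",d); 
    i=optics.camera_info(n); print(n,i); np.save(f"pics/{n}0_T.npy",i["world_from_camera"])
E
```

```text
pics
{'time_s': 0.0, 'joints': array([ 1.2753257 ,  0.31176869,  0.0139658 ,  1.51306747, -0.00436681,
        1.31918615, -0.02724869]), 'joint_vel': array([-0.00020124, -0.00091268, -0.00044445,  0.00160553, -0.00040292,
        0.00020071, -0.0007054 ]), 'joint_efforts': array([-6.35082943e-04, -3.79913771e+01,  1.45857506e-01, -2.30590439e+01,
        1.23030998e-02,  1.37533454e-02,  9.50908152e-07]), 'position': array([ 137.91046268, -531.6740729 ,  230.19320443]), 'tcp_rot': array([-1.18079276e-03,  9.91956261e-01,  1.26575421e-01, -2.12379098e-04]), 'force': array([-0.67103799, -0.73779118,  0.13853855]), 'wrist_torque': array([-0.00604206,  0.03684237,  0.00456054]), 'grip_width': 84.88950304423678}
18.700000000000003
scene {'vfov': 43.36424822984741, 'cx': 313.61872119172995, 'cy': 243.97473278379613, 'world_from_camera': array([[-8.54001769e-01,  3.68393719e-01, -3.67378614e-01,
         1.13835003e+03],
       [ 5.20137259e-01,  6.20504659e-01, -5.86882612e-01,
         1.08051542e+03],
       [ 1.17562733e-02, -6.92286094e-01, -7.21527375e-01,
         1.33665625e+03],
       [ 0.00000000e+00,  0.00000000e+00,  0.00000000e+00,
         1.00000000e+00]])}
top {'vfov': 52.9334882848182, 'cx': 319.2435205385996, 'cy': 236.37374805368327, 'world_from_camera': array([[ 7.68179181e-03, -9.89616729e-01,  1.43526027e-01,
         3.25928084e+02],
       [-9.99968414e-01, -7.30945955e-03,  3.12128561e-03,
         6.39877298e+01],
       [-2.03977876e-03, -1.43545471e-01, -9.89641621e-01,
         1.36011572e+03],
       [ 0.00000000e+00,  0.00000000e+00,  0.00000000e+00,
         1.00000000e+00]])}
```

View pics/scene0.png

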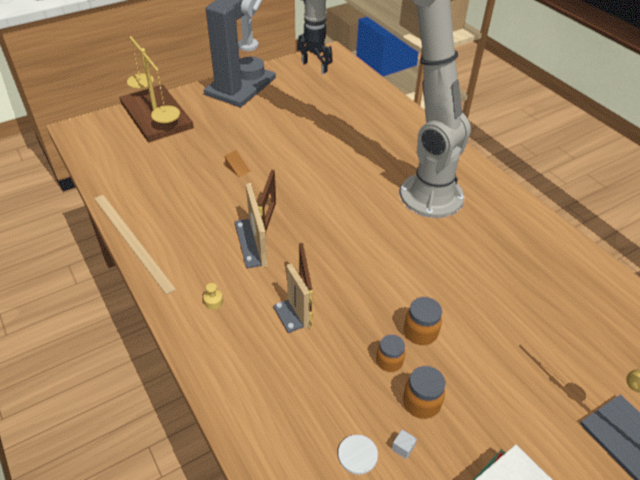

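View pics/top0.png

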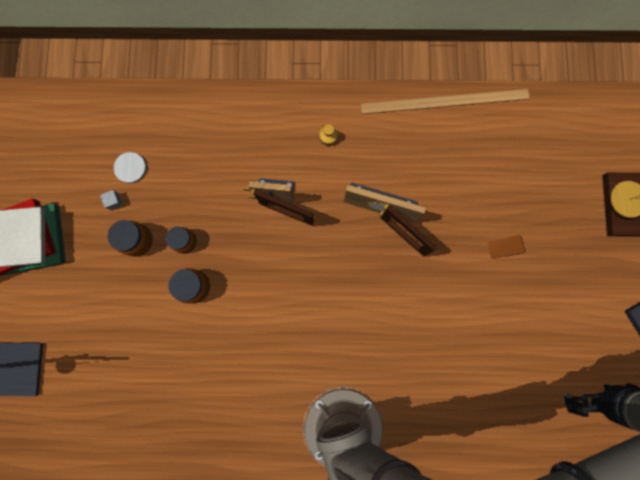

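The scene shows the wide screen (scene px 258,225; top px 385,200), with its dark leg running from the hinge at about (385,210) to the tip at (430,250) in the top view. The narrow screen is at top px (270,187). There are three amber jars, at top px (180,239), (128,237) and (188,286). The one at (180,239) is the smallest, so it is the jar meant. I'll confirm these in a crop and measure.

```bash
cat > h.py <<'E'
import numpy as np
from rig import optics
def cloud(d,n,T=None):
    i=optics.camera_info(n); f=240/np.tan(np.radians(i["vfov"])/2)
    v,u=np.mgrid[0:480,0:640]
    P=np.stack([(u-i["cx"])/f*d,(v-i["cy"])/f*d,d],-1)
    T=np.array(i["world_from_camera"] if T is None else T)
    return P@T[:3,:3].T+T[:3,3]
def proj(p,n):
    i=optics.camera_info(n); f=240/np.tan(np.radians(i["vfov"])/2)
    T=np.array(i["world_from_camera"]); c=T[:3,:3].T@(np.array(p)-T[:3,3])
    return i["cx"]+f*c[0]/c[2], i["cy"]+f*c[1]/c[2]
E
python3 - <<'E'
from h import *
import cv2
im=cv2.imread("pics/top0.png"); d=np.load("pics/top0_d.npy"); C=cloud(d,"top")
a=cv2.resize(im[160:280,330:450],(600,600),interpolation=cv2.INTER_CUBIC); cv2.imwrite("pics/c1.png",a)
a=cv2.resize(im[160:320,100:330],(800,556),interpolation=cv2.INTER_CUBIC); cv2.imwrite("pics/c2.png",a)
def fit(u0,u1,v0,v1,name):
    c=C[v0:v1,u0:u1].reshape(-1,3); px=im[v0:v1,u0:u1].reshape(-1,3).astype(int); c_=c[:,2]
    m=(c_>115)&(c_<175); 
    br=px.sum(1)
    print(name,m.sum())
    for nm,mm in (("all",m),("board",m&(br>330)),("dark",m&(br<170))):
        q=c[mm]
        if len(q)<5: continue
        r=cv2.minAreaRect(q[:,:2].astype(np.float32)); print(nm,mm.sum(),q[:,2].min(),q[:,2].max(),np.round(cv2.boxPoints(r),0).tolist(), np.median(q[:,2]))
fit(335,450,175,270,"wide"); fit(235,330,165,235,"narrow")
for (u,v) in ((180,239),(128,237),(188,286)): print(C[v,u])
E
```

```text
wide 1208
all 1208 115.17095343322876 155.65453310909788 [[466.0, -226.0], [533.0, -272.0], [691.0, -43.0], [625.0, 3.0]] 144.97633579547107
board 443 116.66557526529186 155.65453310909788 [[556.0, -197.0], [579.0, -204.0], [638.0, -4.0], [615.0, 3.0]] 149.39629957313036
dark 560 115.17095343322876 150.94047226183307 [[466.0, -226.0], [520.0, -263.0], [675.0, -39.0], [622.0, -2.0]] 140.7211054508458
narrow 797
all 797 115.05872008783035 157.15658177839555 [[552.0, 89.0], [603.0, 68.0], [677.0, 250.0], [626.0, 271.0]] 144.39479742900426
board 217 143.68287178029072 157.15658177839555 [[620.0, 145.0], [635.0, 144.0], [645.0, 252.0], [630.0, 253.0]] 149.69183082746895
dark 471 115.05872008783035 151.86870300974442 [[552.0, 89.0], [601.0, 69.0], [662.0, 220.0], [613.0, 240.0]] 142.13966859253992
[502.64685392 443.54397548  73.12551847]
[503.5657961  574.23167995  97.93192194]
[375.58764525 408.71992754  99.92456907]
```

View pics/c1.png

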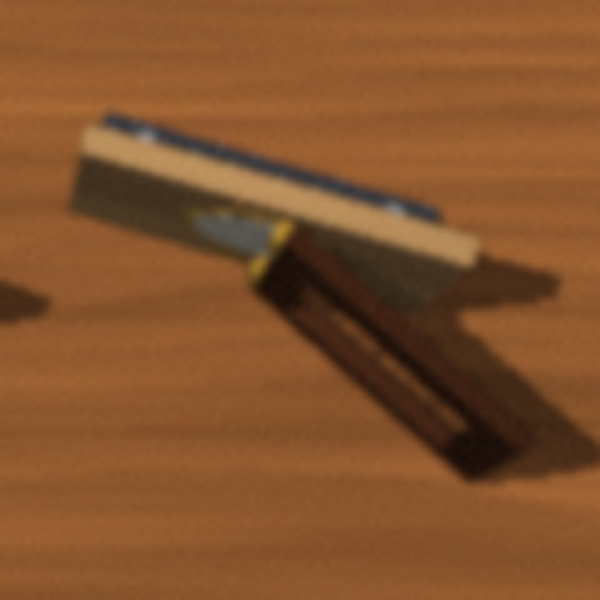

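View pics/c2.png

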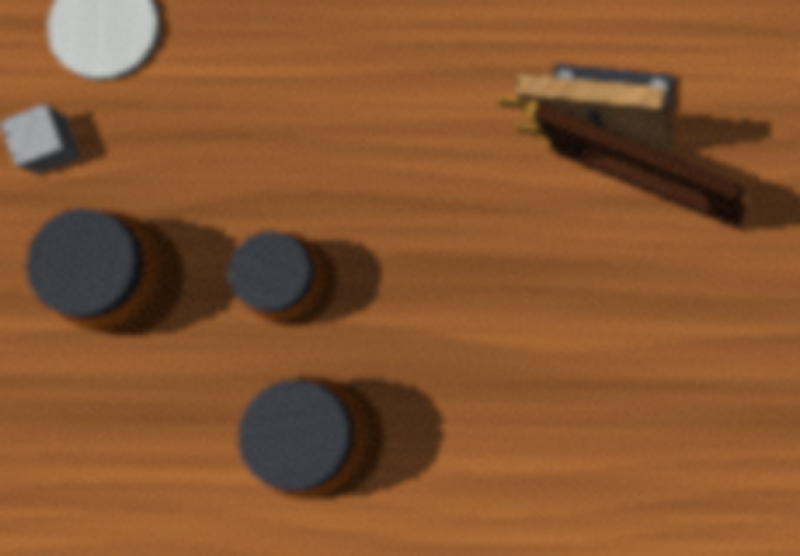

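The smallest jar at (180,239) is confirmed: height 73 mm against about 98 mm for the others, and it stands at roughly (503,444), well clear of the job. Next I compute the wide screen's frame and the leg angle.

```bash
python3 - <<'E'
from h import *
i=optics.camera_info("top"); f=240/np.tan(np.radians(i["vfov"])/2); T=np.array(i["world_from_camera"])
def at(u,v,z):
    r=T[:3,:3]@np.array([(u-i["cx"])/f,(v-i["cy"])/f,1]); return (T[:3,3]+r*(z-T[2,3])/r[2])[:2]
cr=lambda x,y:(330+(x+.5)/5-.5,160+(y+.5)/5-.5)
# board top corners in crop: front-left(88,124) back-left(80,153) front-right(482,237) back-right(470,267)
B=[at(*cr(*p),150) for p in ((88,124),(80,153),(482,238),(472,267))]
print(np.round(B,1))
L=(B[0]+B[1])/2; R=(B[2]+B[3])/2; print("len",np.linalg.norm(L-R))
y=(L-R)/np.linalg.norm(L-R); x=np.array([y[1],-y[0]]); 
o=L-115*y; o2=R+95*y; print("x",x,"y",y,"o",o,o2)
o=(o+o2)/2; h=o-16*x; print("hinge",h)
# leg top: corners: near hinge (290,228)?,(256,285)bottom ; tip top (532,440) outer
for p,z in (((532,440),145),((475,478),4),((290,228),145)):
    w=at(*cr(*p),z); e=w-h; print(p,w,"local",e@x,e@y,"r",np.linalg.norm(e),"ang",np.arctan2(-e@x,-e@y))
d=np.load("pics/top0_d.npy"); C=cloud(d,"top")[160:280,330:450].reshape(-1,3)
e=C[:,:2]-h; lx=e@x; ly=e@y
m=(C[:,2]>135)&(C[:,2]<155)&(lx<-5)&(ly<-15)
import cv2
print(m.sum()); 
vx,vy,x0,y0=cv2.fitLine(np.stack([lx[m],ly[m]],1).astype(np.float32),cv2.DIST_HUBER,0,.01,.01).ravel(); print("line",vx,vy,x0,y0,np.arctan(vx/vy), "maxr",np.hypot(lx[m],ly[m]).max())
th=np.arctan(vx/vy); n=np.array([np.cos(th),-np.sin(th)]); print("offset of hinge",n@[x0,y0])
for t in (th,.7,1,1.3,1.571):
    for r in (120,150,165):
        print(round(t,2),r,np.round(h+r*(-np.sin(t)*x-np.cos(t)*y),0), end=" ")
    print()
E
```

```text
[[ 637.3   -3.2]
 [ 621.9    0.9]
 [ 578.8 -204.7]
 [ 563.7 -199.2]]
len 209.11496613623973
x [ 0.9603214  -0.27889568] y [0.27889568 0.9603214 ] o [ 597.52580077 -111.55978427] [ 597.77263289 -110.70986731]
hinge [ 582.28407438 -106.67249484]
(532, 440) [ 475.56187239 -228.62661867] local -68.47513588782182 -146.879516893531 r 162.056893459466 ang 0.43624334892526634
(475, 478) [ 471.05690985 -229.80422194] local -72.47291936315007 -149.2668091310068 r 165.9304202042834 ang 0.4520015202889067
(290, 228) [ 584.41657412 -107.25580309] local 2.210567298432217 0.034581577573461086 r 2.210837774782532 ang -1.5864388077975666
305
line 0.4382011 0.89887697 -40.42809 -82.31642 0.4535964 maxr 164.73754875345966
offset of hinge -0.26873016
0.45 120 [ 502. -196.] 0.45 150 [ 482. -218.] 0.45 165 [ 471. -229.] 
0.7 120 [ 482. -173.] 0.7 150 [ 457. -190.] 0.7 165 [ 445. -198.] 
1 120 [ 467. -141.] 1 150 [ 438. -149.] 1 165 [ 424. -154.] 
1.3 120 [ 462. -105.] 1.3 150 [ 432. -105.] 1.3 165 [ 417. -105.] 
1.57 120 [467. -73.] 1.57 150 [438. -65.] 1.57 165 [424. -61.]
```

The leg is at about 0.45 rad, with its tip at (471,-229), and it must sweep towards +y. Plan: shut the fingers, move at height to about (522,-248) on the board side of the leg, lower to the rail and push along the arc.

Emit:
{"method": "jog_arm", "body": {
  "rows": [
    [40,-16,0,0,-1],
    [80,-32,0,0,-1],
    [120,-48,0,0,-1],
    [160,-64,0,0,-1],
    [200,-80,0,0,-1],
    [240,-96,0,0,-1],
    [270,-108,0,0,-1],
    [290,-116,0,0,-1]
  ],
  "grip_force": 20
}}

```text
time_s: 0.77
position: [394.2, -341.2, 230.3]
tcp_rot: [-0.003, 0.991, 0.13, 0.001]
force: [1.1, 1.0, -0.7]
grip_width: -0.3
```

Emit:
{"method": "jog_arm", "body": {
  "rows": [
    [38,-15,0,0,-1],
    [76,-30,0,0,-1],
    [112,-43,0,0,-1],
    [138,-53,0,0,-1],
    [148,-57,0,0,-1],
    [148,-57,0,0,-1],
    [148,-57,0,0,-1]
  ]
}}

```text
time_s: 1.35
position: [521.6, -248.3, 230.3]
tcp_rot: [-0.002, 0.991, 0.131, 0.0]
force: [-0.5, -0.8, -0.2]
grip_width: -0.0
```

```bash
python3 - <<'E'
from rig import telemetry, optics
import cv2
print(telemetry.observe()["position"])
p,d=optics.grab_frame("top"); cv2.imwrite("pics/top1.png",cv2.resize(p[130:330,280:520,::-1],(720,600)))
p,d=optics.grab_frame("scene"); cv2.imwrite("pics/sc1.png",cv2.resize(p[120:340,180:400,::-1],(600,600)))
E
```

```text
[ 521.5763699  -248.32980096  230.2680711 ]
```

View pics/top1.png

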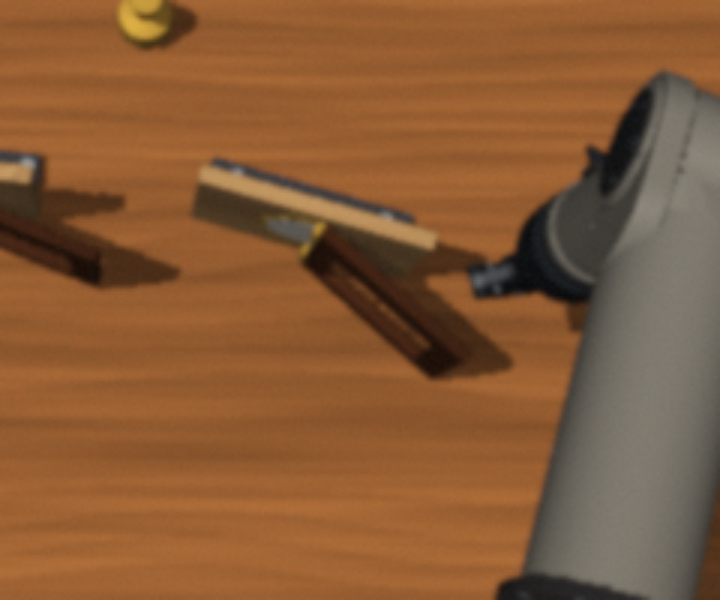

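View pics/sc1.png

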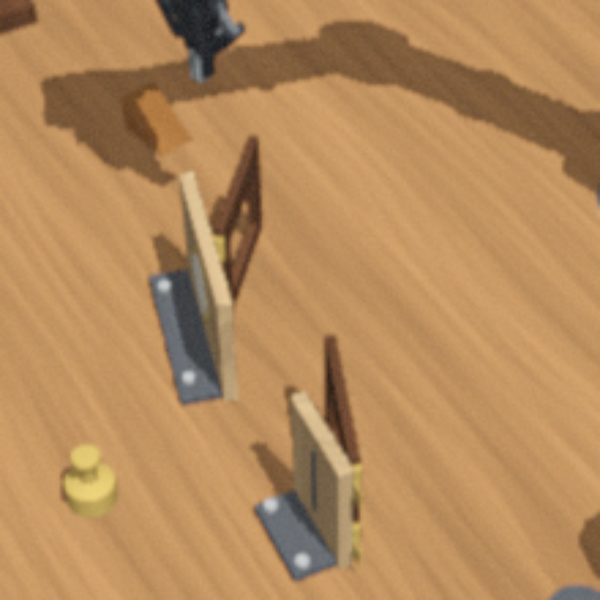

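The fingers are above and to the right of the leg tip (fingers at crop px (485,285), leg tip (445,365)), with the leg unmoved. Next I check the projection and compute the arc waypoints in tool axes.

```bash
python3 - <<'E'
from h import *
from rig import telemetry
from scipy.spatial.transform import Rotation as Ro
s=telemetry.observe(); p=s["position"]; q=s["tcp_rot"]; R=Ro.from_quat([q[1],q[2],q[3],q[0]]).as_matrix()
u,v=proj(p,"top"); print("tcp in crop",(u-280)*3,(v-130)*3); u,v=proj(p,"scene"); print((u-180)*600/220,(v-120)*600/220)
x=np.array([.9603,-.2789]);y=np.array([.2789,.9603]);h=np.array([582.3,-106.7])
for t,d in ((.45,35),(.6,22),(.75,22),(.9,22),(1.05,22),(1.2,22),(1.35,22),(1.45,22),(1.57,22)):
    w=h+140*(-np.sin(t)*x-np.cos(t)*y)-d*(-np.cos(t)*x+np.sin(t)*y)
    print(t,np.round(w),"from here tool",np.round(R.T@(np.array([*w,112])-p),0))
E
```

```text
tcp in crop 519.7224040164638 283.69023990619223
202.57985378032032 75.74930419231227
0.45 [ 515. -234.] from here tool [ -1. -17. 119.]
0.6 [ 488. -213.] from here tool [-22. -44. 119.]
0.75 [ 473. -197.] from here tool [-32. -63. 119.]
0.9 [ 461. -180.] from here tool [-40. -83. 119.]
1.05 [ 451. -161.] from here tool [ -44. -103.  119.]
1.2 [ 445. -141.] from here tool [ -45. -125.  119.]
1.35 [ 441. -120.] from here tool [ -43. -146.  119.]
1.45 [ 441. -106.] from here tool [ -40. -160.  119.]
1.57 [442. -89.] from here tool [ -35. -176.  119.]
```

The two cameras disagree here. The projected TCP matches the scene view at (203,76), but in the top view it lands about 45 crop px right of the visible fingertips. I'll cross-check the screen's position with the scene camera.

```bash
python3 - <<'E'
from h import *
from rig import telemetry
import cv2
x=np.array([.9603,-.2789]);y=np.array([.2789,.9603]);o=np.array([597.65,-111.1])
im=cv2.imread("pics/scene0.png")
def L(a,b,z): return [*(o+a*x+b*y),z]
pts=[L(8,115,150),L(-8,115,150),L(8,-95,150),L(-8,-95,150),L(-16-165*.4346,-165*.9006,145)]
S=np.float32([[3,0],[0,3]])
out=cv2.resize(im[140:300,200:350],None,fx=4,fy=3.75)
out=cv2.resize(im[140:300,200:350],None,fx=3.75,fy=3.75,interpolation=cv2.INTER_CUBIC)
for P in pts:
    u,v=proj(P,"scene"); print(u,v); cv2.circle(out,(int((u-200)*3.75),int((v-140)*3.75)),3,(0,0,255),-1)
cv2.imwrite("pics/chk.png",out)
p,d=optics.grab_frame("top"); np.save("pics/t2.npy",d); C=cloud(d,"top")
out=cv2.resize(p[180:280,400:500,::-1],(600,600),interpolation=cv2.INTER_CUBIC)
u,v=proj(telemetry.observe()["position"],"top"); print(u,v); cv2.circle(out,(int((u-400)*6),int((v-180)*6)),4,(0,0,255),-1)
cv2.imwrite("pics/chk2.png",out)
for uu in (438,440,442,446,450,454,458): print(uu,np.round(C[223,uu]))
# scene cloud of screen and gripper
p,d=optics.grab_frame("scene"); C=cloud(d,"scene"); 
for (cu,cv) in ((190,180),(225,295),(255,145),(200,72)):
    U=int(180+cu*220/600);V=int(120+cv*220/600); print((U,V),np.round(C[V,U]))
E
```

```text
259.7161188728094 231.2609126470105
265.3649150578357 230.2443738609279
245.62696862396257 183.4723117747809
250.8648385272479 182.61343413581585
272.94405831493395 168.80288416865505
453.30514546315476 224.52922680390796
438 [ 507. -191.  324.]
440 [ 508. -196.  323.]
442 [ 508. -200.  323.]
446 [ 507. -207.  331.]
450 [ 505. -213.  342.]
454 [ 503. -219.  349.]
458 [ 499. -220.  376.]
(249, 186) [ 579. -182.  157.]
(262, 228) [624. -15. 145.]
(273, 173) [ 484. -207.  149.]
(253, 146) [ 528. -242.  246.]
```

View pics/chk.png

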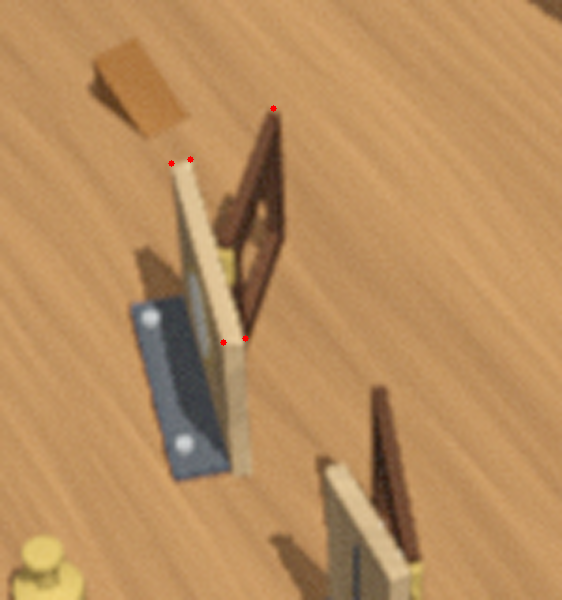

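View pics/chk2.png

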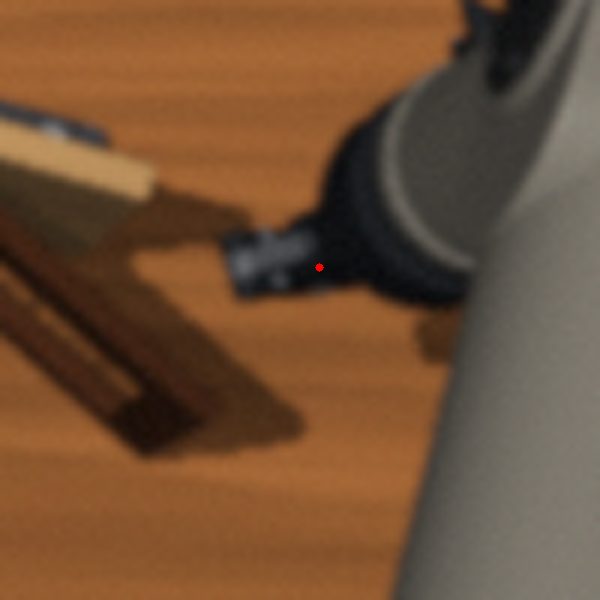

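The screen's position agrees between the two cameras to a few mm. What I took for fingertips in the top view is a part of the gripper about 93 mm above the TCP (z ≈ 323), which will stay above the board when lowered. The TCP itself is hidden, so the calibration holds. Descending.

Emit:
{"method": "jog_arm", "body": {
  "rows": [
    [0,0,35,0,-1],
    [0,0,70,0,-1],
    [0,0,100,0,-1],
    [0,0,115,0,-1],
    [0,0,118,0,-1],
    [0,0,118,0,-1]
  ]
}}

```text
time_s: 2.05
position: [519.1, -250.8, 112.1]
tcp_rot: [-0.002, 0.992, 0.127, -0.001]
force: [-0.1, -0.9, 0.5]
grip_width: -0.6
```

Emit:
{"method": "jog_arm", "body": {
  "rows": [
    [-1,-10,0,0,-1],
    [-6,-20,0,0,-1],
    [-12,-30,0,0,-1],
    [-18,-38,0,0,-1],
    [-22,-44,0,0,-1],
    [-22,-44,0,0,-1]
  ]
}}

```text
time_s: 2.55
position: [486.9, -212.8, 114.3]
tcp_rot: [-0.002, 0.992, 0.128, 0.001]
force: [-0.3, -0.1, -0.2]
grip_width: 0.1
```

Emit:
{"method": "jog_arm", "body": {
  "rows": [
    [-5,-9,0,0,-1],
    [-10,-19,0,0,-1],
    [-14,-29,0,0,-1],
    [-18,-39,0,0,-1],
    [-20,-49,0,0,-1],
    [-22,-59,0,0,-1],
    [-22,-59,0,0,-1]
  ]
}}

```text
time_s: 3.13
position: [449.6, -158.5, 114.5]
tcp_rot: [-0.003, 0.992, 0.129, -0.0]
force: [-1.1, 0.0, 0.7]
grip_width: -0.2
```

```bash
python3 - <<'E'
from rig import telemetry, optics
import cv2
p,d=optics.grab_frame("scene"); cv2.imwrite("pics/sc2.png",cv2.resize(p[120:340,180:400,::-1],(600,600)))
E
```

```text
(no output)
```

View pics/sc2.png

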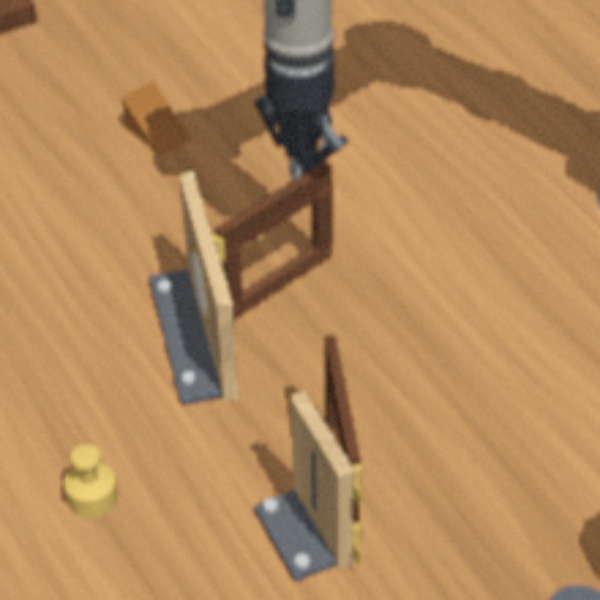

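The wide leg has swung out (tip at crop px (328,175)), pushed by the fingers behind it, and the narrow leg is unchanged. Continuing.

Emit:
{"method": "jog_arm", "body": {
  "rows": [
    [-1,-10,0,0,-1],
    [-1,-22,0,0,-1],
    [0,-32,0,0,-1],
    [1,-43,0,0,-1],
    [3,-52,0,0,-1],
    [4,-59,0,0,-1],
    [4,-59,0,0,-1]
  ]
}}

```text
time_s: 3.77
position: [438.5, -99.1, 114.6]
tcp_rot: [-0.003, 0.991, 0.131, -0.0]
force: [0.6, 0.4, -0.2]
grip_width: -0.3
```

Emit:
{"method": "jog_arm", "body": {
  "rows": [
    [2,-5,0,0,-1],
    [4,-9,0,0,-1],
    [5,-13,0,0,-1],
    [5,-13,0,0,-1]
  ]
}}

```text
time_s: 4.1
position: [440.2, -87.1, 114.7]
tcp_rot: [-0.001, 0.991, 0.13, -0.0]
force: [0.3, -4.0, -1.5]
grip_width: -0.2
```

Emit:
{"method": "jog_arm", "body": {
  "rows": [
    [0,-2,0,0,-1],
    [1,-4,0,0,-1],
    [1,-4,0,0,-1]
  ]
}}

```text
time_s: 4.35
position: [440.2, -86.9, 114.8]
tcp_rot: [0.001, 0.992, 0.129, -0.0]
force: [1.1, -8.4, -0.6]
grip_width: 0.4
```

```bash
python3 - <<'E'
from rig import telemetry, optics
import cv2
p,d=optics.grab_frame("scene"); cv2.imwrite("pics/sc3.png",cv2.resize(p[120:340,180:400,::-1],(600,600)))
print(telemetry.observe()["force"])
E
```

```text
[ 1.24174799 -9.0891838  -1.3801761 ]
```

View pics/sc3.png

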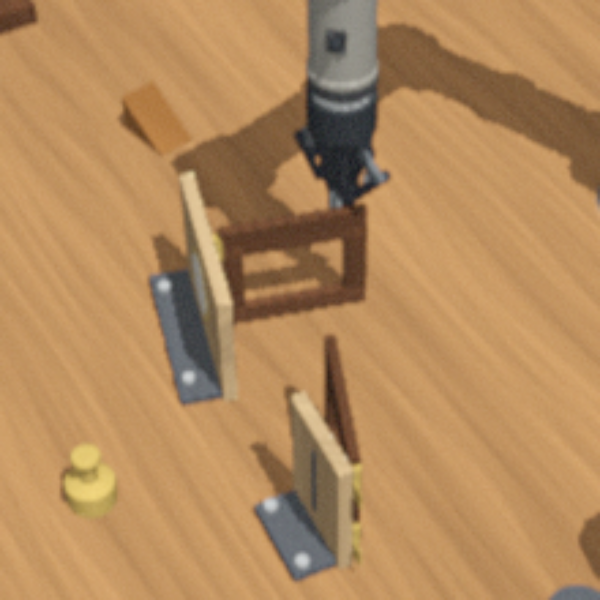

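The position held at y = -87 while the force rose from 4 to 9 N, so the leg is at its stop, as the picture shows. I'll back away and lift clear.

Emit:
{"method": "jog_arm", "body": {
  "rows": [
    [0,10,0,0,-1],
    [0,25,0,0,-1],
    [0,40,0,0,-1],
    [0,50,-20,0,-1],
    [0,60,-55,0,-1],
    [0,80,-90,0,-1],
    [0,110,-120,0,-1],
    [0,140,-140,0,-1]
  ]
}}

```text
time_s: 5.07
position: [477.7, -221.4, 258.8]
tcp_rot: [0.002, 0.991, 0.13, 0.002]
force: [0.9, 0.9, 0.1]
grip_width: -0.2
```

Emit:
{"method": "jog_arm", "body": {
  "rows": [
    [0,40,0,0,-1],
    [0,80,0,0,-1],
    [0,120,0,0,-1],
    [0,130,0,0,-1],
    [0,130,0,0,-1],
    [0,130,0,0,-1]
  ]
}}

```text
time_s: 5.57
position: [511.3, -346.3, 258.2]
tcp_rot: [-0.0, 0.992, 0.13, 0.002]
force: [0.1, 1.6, -0.1]
grip_width: -0.2
```

```bash
python3 - <<'E'
from h import *
from rig import telemetry, optics
import cv2
p,d=optics.grab_frame("top"); cv2.imwrite("pics/top4.png",p[:,:,::-1]); C=cloud(d,"top")
im=p.astype(int)
x=np.array([.9603,-.2789]);y=np.array([.2789,.9603]);h=np.array([582.3,-106.7])
c=C[150:300,330:460].reshape(-1,3); e=c[:,:2]-h; lx=e@x; ly=e@y
m=(c[:,2]>135)&(c[:,2]<153)&(lx<-25)&(lx>-180)&(abs(ly)<60)
vx,vy,x0,y0=cv2.fitLine(np.stack([lx[m],ly[m]],1).astype(np.float32),cv2.DIST_HUBER,0,.01,.01).ravel()
print(m.sum(),"angle",np.arctan2(abs(vx),-vy*np.sign(-vx)),x0,y0)
p0=cv2.imread("pics/top0.png")[:,:,::-1]
for n,(a,b,c_,d_) in dict(jar=(150,215,215,265),narrow=(165,235,240,330)).items(): print(n,"maxdiff",np.abs(p[a:b,c_:d_].astype(int)-p0[a:b,c_:d_]).mean())
a=(225,255,160,215); print("jar diff",np.abs(p[220:260,155:215].astype(int)-p0[220:260,155:215]).mean(), "narrow diff",np.abs(p[170:230,240:325].astype(int)-p0[170:230,240:325]).mean())
s=telemetry.observe(); print(s["position"],s["force"],s["time_s"])
E
```

```text
263 angle 1.5816554 -96.21817 0.36256087
jar maxdiff 2.0454358974358975
narrow maxdiff 1.9695238095238095
jar diff 1.8470833333333334 narrow diff 1.9542483660130718
[ 511.67457329 -344.92044907  258.74922682] [0.1363568  0.1407474  0.00931901] 5.6167
```

View pics/top4.png

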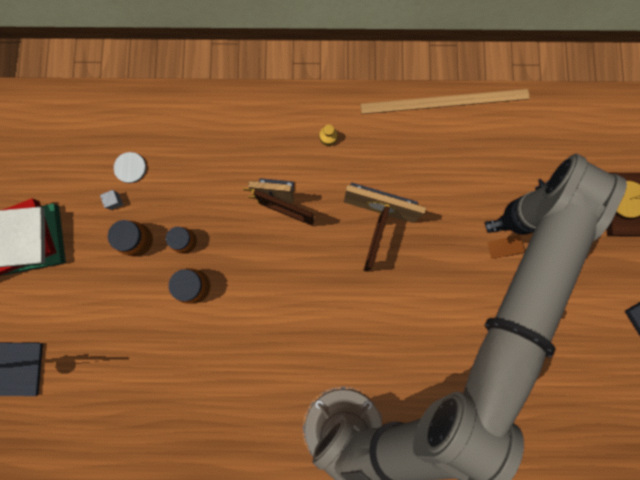

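The wide leg now stands square to its board (top px (385,210) to (370,268), measured 1.58 rad). The jar and the narrow screen look unchanged, and the arm is clear. Handing in.

```bash
python3 -c "
from rig import order; print(order.hand_in())"
```

```text
the job is handed in; nothing more can be done
None
```

The wide screen's leg is pushed out to its stop and left there, and I have handed the job in; no verdict is reported. I pushed it with shut fingers on the top rail, from about 0.45 rad, until the arm stopped moving and the force rose to about 9 N. Then I backed off and lifted clear.

**Last checks:**
- **Wide leg:** the top camera measured 1.58 rad, square to the board and above the 1.4 rad needed.
- **Narrow leg and amber jar:** both regions of the top picture matched the first picture to within image noise. I did not measure their positions separately.
- **Robot:** the arm was clear of everything, with near-zero force on the tool, at 5.6 s of the 35 s allowed.

**One disagreement:** partway through, the fingertips seemed to be about 16 px off in the top view. What I saw was a higher part of the gripper hiding them. The two cameras agreed on the screen's position to within a few mm.

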